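# Hang the dial gauge back on its sprung hook

## Task

Hang the dial gauge on the hook stand with its dial facing outward, the way the hook points: pass its eye over the hook's upturned tip, press it back gently against the sprung backing plate until it is clear behind the tip, and bring it down until its eye sits fully home on the bar. Push on the stand only lightly, never hard (keep well under 25 N), leave the gauge hanging straight and still by itself, and leave the sockets, hand tools, impact driver and jar on the bench where they are.

Things in the scene. Friction and masses are not known exactly. Their poses are not given: they have to be found in the camera images.
- gauge: Dial gauge, 0.18 to 0.33 kg, standing on its foot. Origin: centre of the foot's underside; z up, x out of the dial (its marked face), y its width. Foot 44 (x) by 56 (y) by 14 mm high; above it an upright slab 12 mm thick (x -6 to 6), 52 mm wide (y), top at z 128 mm. Good grasp: across the 52 mm width, fingers pointing down, pads 100 to 115 mm above the underside.
- gauge_eye (a point): Centre of the gauge's eye, a rectangular window right through the slab along x, 101 mm above the underside, mid-thickness: 26 mm wide (y), 30 mm high (z 86 to 116 mm from the underside), 13 mm of slab on either side, a 12 mm bar above. Axes as the gauge's.
- gauge_dial (a point): Centre of the dial's marked white face, 22 mm along x and 47 mm above the gauge's origin. The round dial is 54 mm across and stands 16 mm proud of the slab's +x side; the slab's back is plain.
- stand: Fixed hook stand. Origin: on the work surface under the post; z up, x outward, the way the hook points. Foot plate 90 by 90 by 10 mm (x -55 to 35), post 26 by 36 mm, clamp head 44 by 44 mm on top (x -27 to 17, top at z 190 mm) holding the level hook bar. A gauge hung fully home has its underside 63 mm above the work surface.
- stand_bar (a point): On the hook bar's axis, 175 mm above the stand's origin; axes as the stand's. Bar 10 mm wide (y), 8 mm high (top at z 179 mm), end turned up: tip 6 mm thick (x), 10 mm wide, top at z 189 mm. The bar is clamped firmly at another projection each start, not measured: find it by feel. The tip's inner face lies somewhere 85 to 133 mm out along x from here.
- stand_pad (a point): Middle of where the sprung backing plate may be (105 mm out along x from stand_bar; fixed to the stand, so not its true place). Black, 40 by 40 mm (y, z), centred on the bar; its face rests 4 mm behind the tip's inner face. It gives straight back (-x): 3 N to start, then 0.4 N per mm (damped: 0.06 N per mm/s more), hard stop at 14 mm (8.6 N). Let go, it presses the slab on the tip.
- stand_seat (a point): Middle of the bar's top face (z 179 mm, 105 mm out along x), where the eye's upper edge rests when home. The 12 mm slab clears the tip with the plate pressed back over 8 mm: 10 to 12 mm on from first touch is right. Rubbing on the plate (about 3 to 6 N) can hold the gauge up, so press it down, past that, until the eye bears on the bar.
- socket_long: A steel socket, 26 mm across and 65 mm tall, standing on end; a bystander to leave alone. Origin on its underside as it stands or lies.
- socket_short: A steel socket, 32 mm across and 36 mm tall, standing on end; a bystander to leave alone. Origin on its underside as it stands or lies.
- screwdriver: A screwdriver about 200 mm long, lying flat; a bystander to leave alone. Origin on its underside as it stands or lies.
- wrench: An open spanner about 190 mm long, lying flat; a bystander to leave alone. Origin on its underside as it stands or lies.
- impact_driver: A cordless impact driver lying on its side, about 260 by 220 mm, 65 mm tall; a bystander to leave alone. Origin on its underside as it stands or lies.
- grease_jar: A jar, 68 mm across and 70 mm tall, standing; a bystander to leave alone. Origin on its underside as it stands or lies.
Things that resemble listed ones, but are neither listed nor needed, are in the scene too. Of the things that look like the gauge, the smaller one is meant.

How it is judged (in metres and radians):
At the end, for the whole second after the job is handed in: The gauge hangs released and still on the bar behind the tip: dial outward within 0.2 rad, upright within 0.12 rad, underside 60 to 66.5 mm above the bench, within 10 mm of the bar's line, eye 70 to 134 mm out from the stand's origin (z of gauge in the frame of stand between 0.06 and 0.0665 m and y of gauge in the frame of stand between -0.01 and 0.01 m and x of gauge_eye in the frame of stand between 0.07 and 0.134 m and x of stand in the frame of gauge below -0.04 m and angle between the x axis of gauge and the x axis of stand, either way round below 0.2 rad and angle between gauge's own z axis and vertical below 0.12 rad and linear speed of gauge below 0.02 m/s and angular speed of gauge below 0.2 rad/s); the robot touches nothing.
It fails at once if the gauge is pushed or dropped against the hook stand with more than 25 N (contact force between gauge and stand above 25 N).
It fails at once if the fingers push on the hook stand with more than 25 N (contact force between the fingers and stand above 25 N).
It fails at once if the robot pushes on the hook stand with more than 25 N (contact force between the arm and stand above 25 N).
It fails at once if a bystander is moved by more than 25 mm (distance of any of socket_long, socket_short, screwdriver, wrench, impact_driver, grease_jar from where it was at the start of the episode above 0.025 m).
It also fails if it takes over 54 s, if anything falls off the work surface, if the arm or the gripper's body presses on something with over 40 N, if the wrist force passes 120 N, or if a joint passes its speed limit or range.

## Robot

A 6-joint arm with a two-finger parallel gripper is mounted at the origin on the work surface. World frame = base frame: x ahead of the robot, y to its left, z up, the work surface at z = 0. Lengths are in mm, angles in rad, forces in N, time in s.
With the tool pointing down it reaches from about 350 to 875 mm from the base axis. Payload 4.2 kg.
Tool frame: the origin (TCP) lies midway between the tips of the shut fingers; the grasp point (between the pads) lies 19 mm behind it; z points along the fingers, y is the line along which they close (so a half turn about z gives the same grasp; the last joint's range is limited). The gripper opens to 85 mm and grips with 20 to 120 N. Pads are 22 mm wide; open, the fingers measure 114 mm over their backs; the gripper's body (76 mm by 85 mm) begins 54 mm behind the grasp point. The pads swing forward as they close: fully open they stand 13 mm farther back than shut.
Start: joints at [-0.912, 0.385, 0.008, 0, -1.194, -0.259], TCP at [243.284, -575.684, 231.312] pointing down, gripper open.
Joint ranges: [-3.14, 3.14], [-1.21, 2.06], [-1.07, 1.41], [-3.16, 2.05], [-2.99, -0.16], [-3.1, 3.1]. Speed limits (rad/s): [2.79, 2.79, 3.14, 3.14, 3.14, 3.14].

## Interface

Orientations are given as a unit quaternion [x, y, z, w].
In Python, from bench import arm gives the robot as it stands.
- The arm moves only by the tool send_rows, never from a script. Its argument "targets" is a list of rows, each an object of numbers: "gripper": the gripper command: -1 is fully open, 1 is shut, values between are in proportion; "x", "y", "z": the shift along the tool's x, y, z in cm; "ax", "ay", "az": the turn, a rotation vector about the tool's x, y, z in degrees. A call has 1 to 5 rows; each row shifts and turns the commanded pose from where the row before left it, along the tool's axes as they then stand; what a row does not reach is not made up. A row lasts 1/12 s, in which the tool goes at most 41.7 mm and 7.16 degrees, less where a joint would pass 70% of its speed; a pose out of reach is approached as far as the arm can. A call is refused whole if a number of a shift passes 4.17 or a number of a turn 7.16, either way. A call with a gripper value outside its range is refused whole. The fingers move at their own pace and stop on an object; the grip force is fixed at half the most. Time passes only in rows, so rows that do not move let the fingers close. It gives the time, the measured TCP pose, the force, the opening and the grip force at its end, in the units of the state.
- arm.read_state(): the state, without advancing time (a new reading comes with each control period).
- arm.get_image(name): name is "scene" or "top" or "wrist"; returns (picture, depth): 420x560x3 uint8, red, green, blue; 420x560 float32, mm along the optical axis (not along the pixel's ray), 0 where there is no reading.
- arm.camera_model(name): a dict with "fx", "fy", "cx", "cy" (pixels), "cam_to_world" (4x4, takes a point from camera to world coordinates). Camera axes: x right, y down, z forward; pixel columns grow to the right and rows downward; lengths in mm; the calibration is good to about 2 mm. The wrist camera is an equidistant fisheye: a pixel r from the principal point sees the ray r / f radians off the axis. A picture is of the moment at which its call begins: read the wrist's pose just before it. camera_model takes no time and is no camera call; for the wrist camera it gives the pose at the moment of the call.
- arm.job_done(): hands the job in; it is judged then, once.
Trained networks look in the newest picture that a camera, given by its name, has taken for a name from the list of things; names that differ only in an ending like _2 or _b are one class to them, and where a whole thing is asked for, a point or a joint stands for the part that bears it (a point fixed in the world has none). Each returns a list of dicts, best first, with "score" (0 to 1); they miss things now and then, are a little off and sometimes report something else, mostly with a low value. They report only what shows in the picture. A call takes as long as a camera call. They do not tell look-alikes from the thing itself.
- arm.boxes_of(camera, thing): "rect" ([left, top, width, height] in pixels, round what is visible of it).
The state is a dict: "clock": time; "joints": joint angles; "joint_vel": joint speeds; "joint_efforts": joint torques, N m; "position": TCP position; "ee_rot": TCP orientation; "contact_force": force on the tool from outside, world axes, zero at the start; "wrist_torque": the same for the moment, N m; "gripper_width": finger opening in mm; "grasp_force": force on a finger pad.
Only numpy, scipy, OpenCV 4.12 (cv2) and the standard library are available. Lean on these libraries where they do the work, as an engineer would, in place of code of your own. Each camera call takes 0.05 s, during which the arm holds its last target. There are 200 camera calls.

## Working session

There is one attempt and no reset: what is moved stays moved. The work goes in short steps, Python scripts to look and compute and a tool call to move; the robot and the scene stay as the last step left them, time stands still between calls to the robot, and variables do not carry over. Pictures are saved under pics/ and viewed, at most 10 in all, crops included, and the job is handed in when it is done.

Besides the shell and the picture viewer there is one more tool, called after ">>>" by a JSON object that holds its "api" and its "payload". send_rows: Moves the arm, as the interface text tells. Its arguments: {"type":"object","properties":{"targets":{"type":"array"}},"required":["targets"]}

```bash
mkdir -p pics
cat > h.py <<'E'
import numpy as np, cv2
from bench import arm
from scipy.spatial.transform import Rotation as R
def world(name,dep,us=None):
    m=arm.camera_model(name); h,w=dep.shape
    v,u=np.mgrid[:h,:w].astype(float)
    X=np.stack([(u-m['cx'])/m['fx']*dep,(v-m['cy'])/m['fy']*dep,dep],-1)
    T=np.array(m['cam_to_world']); return X@T[:3,:3].T+T[:3,3]
def st():
    s=arm.read_state(); print({k:np.round(s[k],3).tolist() for k in ('clock','position','ee_rot','contact_force','wrist_torque','gripper_width','grasp_force','joints')}); return s
E
python3 - <<'E'
from h import *
st()
for n in ('scene','top'):
    p,d=arm.get_image(n); np.savez(n+'.npz',p=p,d=d)
    cv2.imwrite(f'pics/{n}0.png',p[...,::-1])
    W=world(n,d)
    for t in ('gauge','stand','socket_long','socket_short','screwdriver','wrench','impact_driver','grease_jar','gauge_dial','stand_pad'):
        for b in arm.boxes_of(n,t)[:3]:
            x,y,w,h=b['rect']; c=W[min(419,int(y+h/2)),min(559,int(x+w/2))]
            print(n,t,round(b['score'],2),np.round(b['rect']).tolist(),c.round().tolist())
    m=arm.camera_model(n);print(m['fx'],np.round(m['cam_to_world'],2).tolist())
E
```

```text
{'clock': 0.0, 'position': [243.054, -575.171, 230.232], 'ee_rot': [-0.198, 0.98, 0.001, -0.0], 'contact_force': [-0.805, 0.509, -0.623], 'wrist_torque': [0.039, 0.039, -0.028], 'gripper_width': 85.381, 'grasp_force': 0.0, 'joints': [-0.912, 0.386, 0.007, -0.001, -1.194, -0.259]}
scene gauge 0.89 [260.0, 153.0, 20.0, 50.0] [496.0, -104.0, 90.0]
scene gauge 0.64 [200.0, 141.0, 36.0, 70.0] [574.0, -213.0, 104.0]
scene stand 0.56 [318.0, 170.0, 65.0, 79.0] [406.0, 89.0, -1.0]
scene socket_long 0.55 [311.0, 180.0, 8.0, 25.0] [436.0, -4.0, 42.0]
scene socket_short 0.74 [276.0, 227.0, 18.0, 22.0] [608.0, 9.0, 32.0]
scene socket_short 0.25 [258.0, 154.0, 21.0, 49.0] [486.0, -117.0, 73.0]
scene screwdriver 0.68 [157.0, 228.0, 79.0, 40.0] [736.0, -161.0, 17.0]
scene screwdriver 0.22 [260.0, 153.0, 19.0, 50.0] [494.0, -109.0, 82.0]
scene wrench 0.93 [292.0, 271.0, 51.0, 74.0] [718.0, 156.0, 6.0]
scene impact_driver 0.77 [120.0, 143.0, 76.0, 66.0] [576.0, -438.0, 0.0]
scene grease_jar 0.77 [430.0, 239.0, 39.0, 45.0] [494.0, 365.0, 62.0]
scene gauge_dial 0.77 [197.0, 142.0, 38.0, 71.0] [579.0, -
[... 386 characters left out ...]
] [569.0, -215.0, 110.0]
top socket_short 0.69 [272.0, 209.0, 8.0, 12.0] [587.0, 8.0, -0.0]
top screwdriver 0.9 [328.0, 123.0, 37.0, 70.0] [727.0, -176.0, 26.0]
top wrench 0.72 [214.0, 129.0, 17.0, 73.0] [719.0, 147.0, 8.0]
top impact_driver 0.76 [406.0, 171.0, 104.0, 86.0] [582.0, -455.0, -0.0]
top grease_jar 0.81 [119.0, 251.0, 36.0, 26.0] [468.0, 342.0, 72.0]
top gauge_dial 0.62 [354.0, 197.0, 39.0, 39.0] [568.0, -217.0, 121.0]
top gauge_dial 0.59 [316.0, 248.0, 29.0, 24.0] [472.0, -116.0, 130.0]
top stand_pad 0.71 [200.0, 201.0, 47.0, 85.0] [516.0, 145.0, -2.0]
395.56012195434835 [[-0.01, -0.99, 0.1, 476.1], [-1.0, 0.02, 0.02, -16.65], [-0.03, -0.1, -0.99, 1015.68], [0.0, 0.0, 0.0, 1.0]]
```

Run:
```python
from h import *
s=np.load('scene.npz');t=np.load('top.npz')
a=cv2.resize(s['p'][130:270,190:400],None,fx=3.8,fy=3.8,interpolation=cv2.INTER_CUBIC)
cv2.imwrite('pics/c1.png',a[:600,:800,::-1])
b=cv2.resize(t['p'][180:300,190:400],None,fx=3.8,fy=3.8,interpolation=cv2.INTER_CUBIC)
cv2.imwrite('pics/c2.png',b[:600,:800,::-1])
```

```text
(no output)
```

View pics/scene0.png

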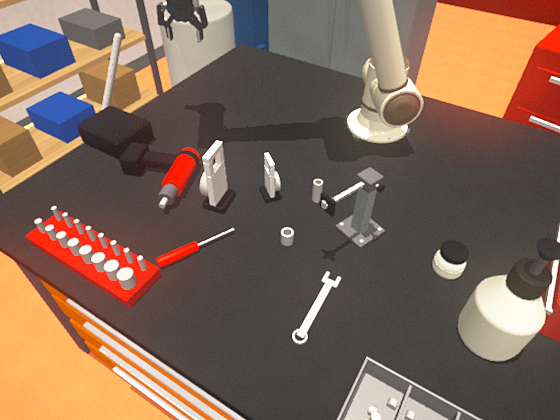

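View pics/c1.png

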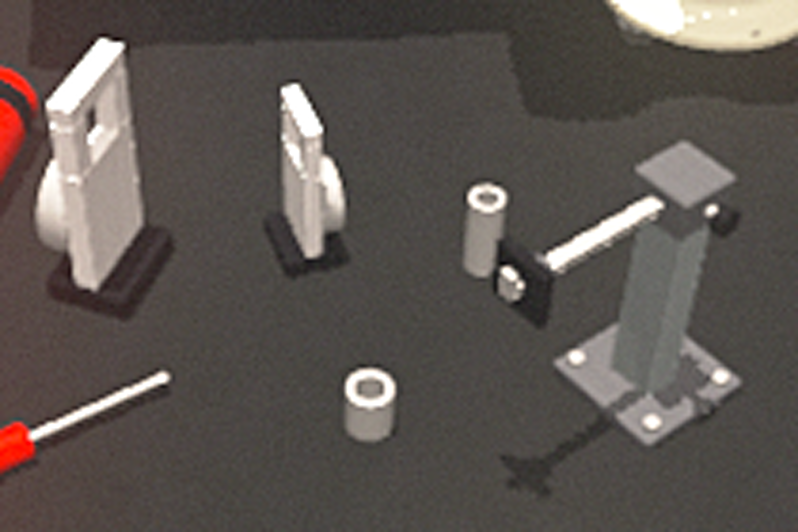

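View pics/c2.png

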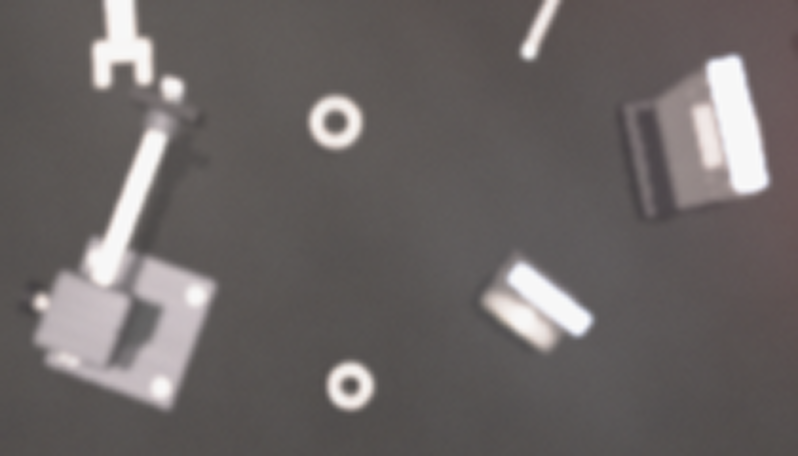

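Look-alikes: the big gauge at scene px (214,175) and the small gauge at (270,177). The close crop confirms (270,177) is clearly smaller, so I choose it; its dial faces +y/−x. The stand's hook points to about +x, slightly −y, with its tip near scene px (325,203). Next I measure poses from depth.

Run:
```python
from h import *
def rect(P,n):
    r=cv2.minAreaRect(P[:,:2].astype(np.float32)); print(n,len(P),np.round(r,1) if 0 else r,P.mean(0).round(1),'zmed',np.median(P[:,2]).round(1))
for n in ('top','scene'):
    f=np.load(n+'.npz'); W=world(n,f['d']); ok=f['d']>0; V=W.reshape(-1,3)[ok.ravel()]; C=f['p'].reshape(-1,3)[ok.ravel()]
    near=lambda c,r:np.hypot(V[:,0]-c[0],V[:,1]-c[1])<r
    g=near((480,-115),70)
    print(n,'table',np.median(V[near((560,-60),50)][:,2]))
    P=V[g&(V[:,2]>118)&(V[:,2]<140)]; rect(P,'slabtop')
    if len(P): print(P[:,2].max())
    P=V[g&(V[:,2]>30)&(V[:,2]<75)]; rect(P,'mid')
    P=V[near((430,160),90)&(V[:,2]>182)&(V[:,2]<198)]; rect(P,'head')
    s=(np.abs(V[:,0]-500)<110)&(np.abs(V[:,1]-120)<80)&(V[:,2]>172)&(V[:,2]<186)
    P=V[s]; B=P[C[s].min(1)>140]
    if len(B)>5:
        rect(B,'bar'); vx,vy,x0,y0=cv2.fitLine(B[:,:2].astype(np.float32),cv2.DIST_HUBER,0,.01,.01).ravel(); print('dir',vx,vy,np.degrees(np.arctan2(vy,vx)),x0,y0)
    P=V[(np.abs(V[:,0]-530)<60)&(np.abs(V[:,1]-100)<60)&(V[:,2]>140)]; print(P[:,0].max(),P[np.argsort(P[:,0])[-8:]].round().tolist())
    P=V[near((425,140),70)&(V[:,2]>6)&(V[:,2]<14)]; rect(P,'foot')
```

```text
top table 0.39257467550351066
slabtop 132 ((472.9820861816406, -122.78948211669922), (51.716217041015625, 11.955175399780273), 50.439056396484375) [ 473.  -122.6  127.9] zmed 128.1
132.06396475752558
mid 165 ((463.58935546875, -113.47683715820312), (53.499664306640625, 24.58310890197754), 41.65827560424805) [ 463.4 -111.9   65.8] zmed 68.6
head 476 ((465.4743957519531, 139.56033325195312), (59.3970947265625, 62.28004837036133), 22.71725845336914) [466.  140.4 189.6] zmed 189.9
bar 272 ((520.6760864257812, 130.34725952148438), (49.22262954711914, 160.1741943359375), 75.27767181396484) [529.2 115.9 179.4] zmed 179.2
dir 0.92558444 -0.37854117 -22.24335 532.03265 113.63079
589.9538202219836 [[588.0, 95.0, 194.0], [588.0, 110.0, 195.0], [588.0, 112.0, 195.0], [588.0, 104.0, 194.0], [588.0, 87.0, 174.0], [588.0, 114.0, 193.0], [590.0, 95.0, 181.0], [590.0, 89.0, 179.0]]
foot 560 ((454.0725402832031, 140.896728515625), (110.01204681396484, 84.00352478027344), 74.70703887939453) [447.4 127.8  10.2] zmed 10.2
scene table -0.9306441325588821
slabtop 86 ((475.3668212890625, -121.55277252197266
[... 226 characters left out ...]
480.1 -108.9   55. ] zmed 56.1
head 315 ((469.64654541015625, 148.5293731689453), (62.18404006958008, 46.36072540283203), 69.4384994506836) [470.9 143.1 188.2] zmed 188.6
bar 161 ((521.2896728515625, 123.39961242675781), (30.35647964477539, 154.9764404296875), 59.52747344970703) [527.4 119.6 178.4] zmed 178.2
dir 0.9230536 -0.38467133 -22.623337 529.3645 118.31049
589.8715754300083 [[590.0, 98.0, 178.0], [590.0, 104.0, 195.0], [590.0, 93.0, 162.0], [590.0, 114.0, 159.0], [590.0, 96.0, 182.0], [590.0, 95.0, 188.0], [590.0, 114.0, 181.0], [590.0, 96.0, 158.0]]
foot 437 ((458.23779296875, 144.53172302246094), (91.7996826171875, 79.48980712890625), 68.71501159667969) [463.7 151.    9.4] zmed 9.4
```

```bash
cat >> h.py <<'E'
def plan(xyz,yaw_y,n,cur=None):
    """rows (tool axes, cm/deg) to reach xyz with tool down, tool y at yaw_y deg; yaw travels the signed way given (unwrapped from current)"""
    s=arm.read_state(); p=np.array(s['position'],float); Rm=R.from_quat(s['ee_rot']).as_matrix()
    y0=np.degrees(np.arctan2(Rm[1,1],Rm[0,1])); d=np.subtract(xyz,p); dy=yaw_y-y0
    print('pos',p.round(1),'yaw',round(y0,2),'dyaw',round(dy,2),'tilt',np.round(Rm[:,2],4).tolist(),'F',np.round(s['contact_force'],1),'w',s['gripper_width'],s['clock'])
    for i in range(n):
        a=np.radians(y0+dy*i/n); Y=np.array([np.cos(a),np.sin(a),0]); Z=np.array([0,0,-1.]); X=np.cross(Y,Z)
        print(i,dict(zip(('x','y','z'),np.round([X@d/n/10,Y@d/n/10,Z@d/n/10],2))),'az',round(-dy/n,2))
E
python3 -c "
from h import *
plan((474.2,-122.2,200),50.9,15)"
```

```text
pos [ 243.3 -575.7  231.3] yaw 112.91 dyaw -62.01 tilt [-0.0, -0.0, -1.0] F [ 0.5  0.1 -0.8] w 85.24711168728268 1.1
0 {'x': np.float64(-2.59), 'y': np.float64(2.19), 'z': np.float64(0.21)} az 4.13
1 {'x': np.float64(-2.43), 'y': np.float64(2.37), 'z': np.float64(0.21)} az 4.13
2 {'x': np.float64(-2.25), 'y': np.float64(2.54), 'z': np.float64(0.21)} az 4.13
3 {'x': np.float64(-2.06), 'y': np.float64(2.69), 'z': np.float64(0.21)} az 4.13
4 {'x': np.float64(-1.87), 'y': np.float64(2.83), 'z': np.float64(0.21)} az 4.13
5 {'x': np.float64(-1.66), 'y': np.float64(2.96), 'z': np.float64(0.21)} az 4.13
6 {'x': np.float64(-1.44), 'y': np.float64(3.07), 'z': np.float64(0.21)} az 4.13
7 {'x': np.float64(-1.21), 'y': np.float64(3.17), 'z': np.float64(0.21)} az 4.13
8 {'x': np.float64(-0.98), 'y': np.float64(3.25), 'z': np.float64(0.21)} az 4.13
9 {'x': np.float64(-0.75), 'y': np.float64(3.31), 'z': np.float64(0.21)} az 4.13
10 {'x': np.float64(-0.5), 'y': np.float64(3.35), 'z': np.float64(0.21)} az 4.13
11 {'x': np.float64(-0.26), 'y': np.float64(3.38), 'z': np.float64(0.21)} az 4.13
12 {'x': np.float64(-0.02), 'y': np.float64(3.39), 'z': np.float64(0.21)} az 4.13
13 {'x': np.float64(0.23), 'y': np.float64(3.38), 'z': np.float64(0.21)} az 4.13
14 {'x': np.float64(0.47), 'y': np.float64(3.36), 'z': np.float64(0.21)} az 4.13
```

>>> {"api": "send_rows", "payload": {"targets": [{"gripper":-1,"x":-2.6,"y":2.2,"z":0.2,"ax":0,"ay":0,"az":4.1},{"gripper":-1,"x":-2.4,"y":2.4,"z":0.2,"ax":0,"ay":0,"az":4.1},{"gripper":-1,"x":-2.3,"y":2.5,"z":0.2,"ax":0,"ay":0,"az":4.1},{"gripper":-1,"x":-2.1,"y":2.7,"z":0.2,"ax":0,"ay":0,"az":4.1},{"gripper":-1,"x":-1.9,"y":2.8,"z":0.2,"ax":0,"ay":0,"az":4.1}]}}

```text
clock: 1.52
position: [321.3, -423.1, 221.3]
ee_rot: [-0.019, 1.0, -0.0, 0.0]
contact_force: [1.0, -1.1, -0.2]
gripper_width: 85.6
grasp_force: 0.0
```

>>> {"api": "send_rows", "payload": {"targets": [{"gripper":-1,"x":-1.7,"y":3.0,"z":0.2,"ax":0,"ay":0,"az":4.1},{"gripper":-1,"x":-1.4,"y":3.1,"z":0.2,"ax":0,"ay":0,"az":4.1},{"gripper":-1,"x":-1.2,"y":3.2,"z":0.2,"ax":0,"ay":0,"az":4.1},{"gripper":-1,"x":-1.0,"y":3.2,"z":0.2,"ax":0,"ay":0,"az":4.1},{"gripper":-1,"x":-0.8,"y":3.3,"z":0.2,"ax":0,"ay":0,"az":4.1}]}}

```text
clock: 1.93
position: [398.3, -271.2, 211.6]
ee_rot: [0.159, 0.987, -0.0, 0.0]
contact_force: [-0.1, -0.3, -0.0]
gripper_width: 85.6
grasp_force: 0.0
```

>>> {"api": "send_rows", "payload": {"targets": [{"gripper":-1,"x":-0.5,"y":3.3,"z":0.2,"ax":0,"ay":0,"az":4.1},{"gripper":-1,"x":-0.3,"y":3.4,"z":0.2,"ax":0,"ay":0,"az":4.1},{"gripper":-1,"x":0,"y":3.4,"z":0.2,"ax":0,"ay":0,"az":4.1},{"gripper":-1,"x":0.2,"y":3.4,"z":0.2,"ax":0,"ay":0,"az":4.1},{"gripper":-1,"x":0,"y":0,"z":0,"ax":0,"ay":0,"az":0}]}}

```text
clock: 2.35
position: [461.3, -148.0, 203.4]
ee_rot: [0.295, 0.955, 0.0, 0.001]
contact_force: [0.6, 0.1, -0.6]
gripper_width: 85.5
grasp_force: 0.0
```

Run:
```python
from h import *
s=st()
p,d=arm.get_image('wrist'); cv2.imwrite('pics/w1.png',p[...,::-1]); np.savez('w1.npz',p=p,d=d)
m=arm.camera_model('wrist');print({k:np.round(v,3).tolist() for k,v in m.items() if not isinstance(v,str)})
plan((474.2,-122.2,160),50.9,3)
```

```text
{'clock': 2.35, 'position': [461.3, -148.009, 203.352], 'ee_rot': [0.295, 0.955, 0.0, 0.001], 'contact_force': [0.643, 0.1, -0.576], 'wrist_torque': [-0.022, 0.006, 0.041], 'gripper_width': 85.507, 'grasp_force': 0.0, 'joints': [0.026, 0.169, -0.37, -0.0, -1.031, -2.195]}
{'fx': 325.192, 'fy': 325.192, 'cx': 280.219, 'cy': 205.423, 'cam_to_world': [[0.562, 0.782, 0.268, 390.363], [0.827, -0.532, -0.182, -101.475], [0.0, 0.324, -0.946, 346.932], [0.0, 0.0, 0.0, 1.0]]}
pos [ 460.2 -149.5  203.3] yaw 55.76 dyaw -4.86 tilt [0.0003, 0.0, -1.0] F [-0.6  0.  -0.8] w 85.23461532847396 2.4
0 {'x': np.float64(0.12), 'y': np.float64(1.01), 'z': np.float64(1.44)} az 1.62
1 {'x': np.float64(0.15), 'y': np.float64(1.01), 'z': np.float64(1.44)} az 1.62
2 {'x': np.float64(0.18), 'y': np.float64(1.01), 'z': np.float64(1.44)} az 1.62
```

View pics/w1.png

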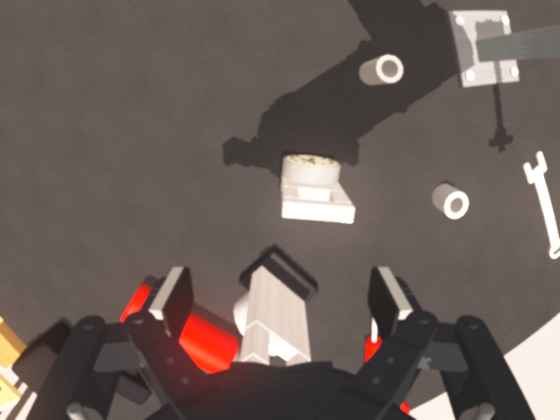

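The wrist view shows the small gauge at (318,190), dial toward the top of the picture. The big look-alike is at (275,310), beyond the fingers, and the stand's foot is at (485,45). I refine the gauge from wrist depth.

```bash
cat >> h.py <<'E'
def wworld(d,m):
    v,u=np.mgrid[:420,:560].astype(float); a=(u-m['cx'])/m['fx']; b=(v-m['cy'])/m['fy']; th=np.hypot(a,b)+1e-9
    k=np.tan(np.minimum(th,1.5))/th*d; T=np.array(m['cam_to_world']); return np.stack([a*k,b*k,d],-1)@T[:3,:3].T+T[:3,3]
E
python3 - <<'E'
from h import *
d=np.load('w1.npz')['d']; W=wworld(d,arm.camera_model('wrist')).reshape(-1,3)[d.ravel()>0]
g=np.hypot(W[:,0]-474,W[:,1]+122)<60
P=W[g&(W[:,2]>122)&(W[:,2]<134)]; print(len(P),P.mean(0),cv2.minAreaRect(P[:,:2].astype(np.float32)))
Q=W[g&(W[:,2]>122)]; print(np.median(W[:,2]))
plan((474.2,-122.2,160),50.9,3)
E
```

```text
1285 [ 470.70243162 -123.33395693  128.31824657] ((471.5653991699219, -123.51761627197266), (51.4237174987793, 12.798128128051758), 50.56416320800781)
1.338090443061276
pos [ 460.2 -149.5  203.3] yaw 55.76 dyaw -4.86 tilt [0.0003, 0.0, -1.0] F [-0.6  0.  -0.8] w 85.23461532847396 2.4
0 {'x': np.float64(0.12), 'y': np.float64(1.01), 'z': np.float64(1.44)} az 1.62
1 {'x': np.float64(0.15), 'y': np.float64(1.01), 'z': np.float64(1.44)} az 1.62
2 {'x': np.float64(0.18), 'y': np.float64(1.01), 'z': np.float64(1.44)} az 1.62
```

>>> {"api": "send_rows", "payload": {"targets": [{"gripper":-1,"x":0.3,"y":1.4,"z":1.5,"ax":0,"ay":0,"az":2.5},{"gripper":-1,"x":0.35,"y":1.45,"z":1.5,"ax":0,"ay":0,"az":2.5},{"gripper":-1,"x":0,"y":0,"z":2.0},{"gripper":-1,"x":0,"y":0,"z":2.0},{"gripper":-1,"x":0,"y":0,"z":1.5}]}}

```text
$.targets[2]: bad value
```

```bash
python3 -c "
from h import *
plan((472.5,-123,85),50.7,2)"
```

```text
pos [ 460.2 -149.5  203.3] yaw 55.76 dyaw -5.06 tilt [0.0003, 0.0, -1.0] F [-0.6  0.  -0.8] w 85.23461532847396 2.4
0 {'x': np.float64(0.24), 'y': np.float64(1.44), 'z': np.float64(5.92)} az 2.53
1 {'x': np.float64(0.3), 'y': np.float64(1.43), 'z': np.float64(5.92)} az 2.53
```

All seven keys are needed.

>>> {"api": "send_rows", "payload": {"targets": [{"gripper":-1,"x":0.3,"y":1.4,"z":1.5,"ax":0,"ay":0,"az":2.5},{"gripper":-1,"x":0.3,"y":1.45,"z":1.5,"ax":0,"ay":0,"az":2.5},{"gripper":-1,"x":0,"y":0,"z":2.0,"ax":0,"ay":0,"az":0},{"gripper":-1,"x":0,"y":0,"z":2.0,"ax":0,"ay":0,"az":0},{"gripper":-1,"x":0,"y":0,"z":1.5,"ax":0,"ay":0,"az":0}]}}

```text
clock: 2.82
position: [469.9, -125.5, 117.1]
ee_rot: [0.338, 0.941, -0.0, -0.001]
contact_force: [-0.2, -0.2, 0.3]
gripper_width: 85.5
grasp_force: 0.0
```

```bash
python3 -c "
from h import *
plan((472.5,-123,85),50.7,2)"
```

```text
pos [ 469.9 -125.5  117.1] yaw 50.49 dyaw 0.21 tilt [-0.0013, 0.0001, -1.0] F [-0.2 -0.2  0.3] w 85.54876310537108 2.8167
0 {'x': np.float64(-0.02), 'y': np.float64(0.18), 'z': np.float64(1.6)} az -0.1
1 {'x': np.float64(-0.02), 'y': np.float64(0.18), 'z': np.float64(1.6)} az -0.1
```

>>> {"api": "send_rows", "payload": {"targets": [{"gripper":-1,"x":0,"y":0.2,"z":1.6,"ax":0,"ay":0,"az":0},{"gripper":-1,"x":0,"y":0.1,"z":1.6,"ax":0,"ay":0,"az":0},{"gripper":1,"x":0,"y":0,"z":0,"ax":0,"ay":0,"az":0},{"gripper":1,"x":0,"y":0,"z":0,"ax":0,"ay":0,"az":0},{"gripper":1,"x":0,"y":0,"z":0,"ax":0,"ay":0,"az":0}]}}

```text
clock: 3.23
position: [473.3, -123.2, 87.2]
ee_rot: [0.338, 0.941, 0.0, 0.001]
contact_force: [-1.1, 1.9, 9.0]
gripper_width: 51.4
grasp_force: 16.5
```

>>> {"api": "send_rows", "payload": {"targets": [{"gripper":1,"x":0,"y":0,"z":0,"ax":0,"ay":0,"az":0},{"gripper":1,"x":0,"y":0,"z":0,"ax":0,"ay":0,"az":0},{"gripper":1,"x":0,"y":0,"z":0,"ax":0,"ay":0,"az":0},{"gripper":1,"x":0,"y":0,"z":0,"ax":0,"ay":0,"az":0}]}}

```text
clock: 3.57
position: [473.5, -122.9, 87.4]
ee_rot: [0.338, 0.941, 0.0, 0.001]
contact_force: [0.1, -0.3, 4.2]
gripper_width: 51.1
grasp_force: 63.4
```

>>> {"api": "send_rows", "payload": {"targets": [{"gripper":1,"x":0,"y":0,"z":-1.5,"ax":0,"ay":0,"az":0},{"gripper":1,"x":0,"y":0,"z":-2.5,"ax":0,"ay":0,"az":0},{"gripper":1,"x":0,"y":0,"z":-2.5,"ax":0,"ay":0,"az":0},{"gripper":1,"x":0,"y":0,"z":-1.7,"ax":0,"ay":0,"az":0},{"gripper":1,"x":0,"y":0,"z":0,"ax":0,"ay":0,"az":0}]}}

```text
clock: 3.98
position: [474.5, -122.7, 171.5]
ee_rot: [0.338, 0.941, 0.001, 0.003]
contact_force: [-0.0, -0.1, -2.2]
gripper_width: 51.0
grasp_force: 63.7
```

Run:
```python
from h import *
s=arm.read_state(); print(s['wrist_torque'],s['grasp_force'])
plan((655,64.7,169),247.6,28)
u=np.array([.9245,-.381]); n=np.array([.381,.9245]); o=np.array([532,115.4])
for c in ('top','scene'):
    f=np.load(c+'.npz'); V=world(c,f['d'])[f['d']>0]; a=(V[:,:2]-o)@u; b=(V[:,:2]-o)@n; z=V[:,2]
    k=(z>188)&(z<200)&(a>20)&(a<90)&(abs(b)<35); print(c,'plate/tip top',k.sum(),np.percentile(a[k],[2,20,50,80,98]).round(1),np.percentile(b[k],[1,50,99]).round(1))
    k=(z>186)&(z<194)&(a>-120)&(a<-30)&(abs(b)<45); print('head',np.percentile(a[k],[3,50,97]).round(1),np.percentile(b[k],[3,50,97]).round(1))
    k=(z>150)&(z<200)&(a>20)&(a<90)&(abs(b)<35); h,e=np.histogram(a[k],bins=np.arange(20,92,4)); print(dict(zip(e.astype(int).tolist(),h.tolist())))
    for lo in range(-30,40,10):
        k=(z>170)&(z<186)&(a>lo)&(a<lo+10)&(abs(b)<12); print(lo,k.sum(),np.median(b[k]).round(1),end=' | ')
```

```text
[ 0.03729009 -0.19419107 -0.01081658] 63.65795820951462
pos [ 474.5 -122.7  171.5] yaw 50.54 dyaw 197.06 tilt [0.007, 0.0, -1.0] F [-0.  -0.1 -2.2] w 51.019959814581846 3.9833
0 {'x': np.float64(-0.07), 'y': np.float64(0.93), 'z': np.float64(0.01)} az -7.04
1 {'x': np.float64(-0.19), 'y': np.float64(0.91), 'z': np.float64(0.01)} az -7.04
2 {'x': np.float64(-0.3), 'y': np.float64(0.88), 'z': np.float64(0.01)} az -7.04
3 {'x': np.float64(-0.4), 'y': np.float64(0.84), 'z': np.float64(0.01)} az -7.04
4 {'x': np.float64(-0.5), 'y': np.float64(0.78), 'z': np.float64(0.01)} az -7.04
5 {'x': np.float64(-0.59), 'y': np.float64(0.72), 'z': np.float64(0.01)} az -7.04
6 {'x': np.float64(-0.68), 'y': np.float64(0.64), 'z': np.float64(0.01)} az -7.04
7 {'x': np.float64(-0.75), 'y': np.float64(0.55), 'z': np.float64(0.01)} az -7.04
8 {'x': np.float64(-0.81), 'y': np.float64(0.45), 'z': np.float64(0.01)} az -7.04
9 {'x': np.float64(-0.86), 'y': np.float64(0.35), 'z': np.float64(0.01)} az -7.04
10 {'x': np.float64(-0.9), 'y': np.float64(0.24), 'z': np.float64(0.01)} az -7.04
11 {'x': np.float64(-0.92
[... 1357 characters left out ...]
.9), 'z': np.float64(0.01)} az -7.04
top plate/tip top 86 [51.6 53.2 56.  58.7 68.6] [-19.4  -0.   20.4]
head [-91.3 -70.5 -50.1] [-23.6  -3.5  17.1]
{20: 10, 24: 9, 28: 10, 32: 10, 36: 10, 40: 17, 44: 18, 48: 29, 52: 46, 56: 37, 60: 8, 64: 11, 68: 4, 72: 0, 76: 0, 80: 0, 84: 0}
-30 23 -2.7 | -20 24 -2.1 | -10 24 -2.2 | 0 24 -1.5 | 10 24 -1.5 | 20 24 -0.6 | 30 25 -1.2 | scene plate/tip top 92 [52.8 55.4 59.  60.9 70. ] [-17.3   2.7  21.7]
head [-89.4 -67.9 -47.8] [-20.7   0.1  20.5]
{20: 9, 24: 9, 28: 8, 32: 7, 36: 2, 40: 10, 44: 1, 48: 1, 52: 35, 56: 81, 60: 103, 64: 12, 68: 26, 72: 0, 76: 0, 80: 0, 84: 0}
-30 20 2.5 | -20 23 2.2 | -10 20 2.7 | 0 21 3.5 | 10 23 4.2 | 20 22 3.1 | 30 13 4.1 |
```

>>> {"api": "send_rows", "payload": {"targets": [{"gripper":1,"x":-0.1,"y":0.9,"z":0,"ax":0,"ay":0,"az":-7.1},{"gripper":1,"x":-0.2,"y":0.9,"z":0,"ax":0,"ay":0,"az":-7.1},{"gripper":1,"x":-0.3,"y":0.9,"z":0,"ax":0,"ay":0,"az":-7.1},{"gripper":1,"x":-0.4,"y":0.8,"z":0,"ax":0,"ay":0,"az":-7.1},{"gripper":1,"x":-0.5,"y":0.8,"z":0,"ax":0,"ay":0,"az":-7.1}]}}

```text
clock: 4.4
position: [503.7, -89.4, 166.3]
ee_rot: [0.032, 0.999, 0.0, -0.002]
contact_force: [0.5, 0.3, -3.2]
gripper_width: 51.3
grasp_force: 63.4
```

>>> {"api": "send_rows", "payload": {"targets": [{"gripper":1,"x":-0.6,"y":0.7,"z":0,"ax":0,"ay":0,"az":-7.1},{"gripper":1,"x":-0.7,"y":0.6,"z":0,"ax":0,"ay":0,"az":-7.1},{"gripper":1,"x":-0.75,"y":0.55,"z":0,"ax":0,"ay":0,"az":-7.1},{"gripper":1,"x":-0.8,"y":0.45,"z":0,"ax":0,"ay":0,"az":-7.1},{"gripper":1,"x":-0.85,"y":0.35,"z":0,"ax":0,"ay":0,"az":-7.1}]}}

```text
clock: 4.82
position: [535.9, -56.3, 166.1]
ee_rot: [-0.274, 0.962, 0.001, -0.002]
contact_force: [0.1, -0.4, -3.2]
gripper_width: 51.1
grasp_force: 63.4
```

>>> {"api": "send_rows", "payload": {"targets": [{"gripper":1,"x":-0.9,"y":0.25,"z":0,"ax":0,"ay":0,"az":-7.1},{"gripper":1,"x":-0.9,"y":0.15,"z":0,"ax":0,"ay":0,"az":-7.1},{"gripper":1,"x":-0.9,"y":0,"z":0,"ax":0,"ay":0,"az":-7.1},{"gripper":1,"x":-0.9,"y":-0.1,"z":0,"ax":0,"ay":0,"az":-7.1},{"gripper":1,"x":-0.9,"y":-0.2,"z":0,"ax":0,"ay":0,"az":-7.1}]}}

```text
clock: 5.23
position: [567.1, -23.0, 165.9]
ee_rot: [-0.554, 0.832, 0.001, -0.002]
contact_force: [0.7, -0.4, -2.3]
gripper_width: 51.0
grasp_force: 63.4
```

>>> {"api": "send_rows", "payload": {"targets": [{"gripper":1,"x":-0.9,"y":-0.3,"z":0,"ax":0,"ay":0,"az":-7.1},{"gripper":1,"x":-0.85,"y":-0.4,"z":0,"ax":0,"ay":0,"az":-7.1},{"gripper":1,"x":-0.8,"y":-0.5,"z":0,"ax":0,"ay":0,"az":-7.1},{"gripper":1,"x":-0.7,"y":-0.6,"z":0,"ax":0,"ay":0,"az":-7.1},{"gripper":1,"x":-0.6,"y":-0.7,"z":0,"ax":0,"ay":0,"az":-7.1}]}}

```text
clock: 5.65
position: [598.3, 11.8, 165.8]
ee_rot: [0.782, -0.624, -0.002, 0.001]
contact_force: [1.0, 0.4, -2.4]
gripper_width: 51.4
grasp_force: 63.4
```

>>> {"api": "send_rows", "payload": {"targets": [{"gripper":1,"x":-0.5,"y":-0.8,"z":0,"ax":0,"ay":0,"az":-7.1},{"gripper":1,"x":-0.4,"y":-0.8,"z":0,"ax":0,"ay":0,"az":-7.1},{"gripper":1,"x":-0.3,"y":-0.9,"z":0,"ax":0,"ay":0,"az":-7.1},{"gripper":1,"x":-0.2,"y":-0.9,"z":0,"ax":0,"ay":0,"az":-7.1},{"gripper":1,"x":-0.1,"y":-0.9,"z":0,"ax":0,"ay":0,"az":-7.1}]}}

```text
clock: 6.07
position: [630.5, 44.9, 165.5]
ee_rot: [0.935, -0.356, -0.002, 0.001]
contact_force: [0.5, -0.2, -2.8]
gripper_width: 51.3
grasp_force: 63.4
```

```bash
python3 -c "
from h import *
plan((663.7,65,169),249-360,4)"
```

```text
pos [630.5  44.9 165.5] yaw -131.68 dyaw 20.68 tilt [-0.0047, -0.0002, -1.0] F [ 0.5 -0.2 -2.8] w 51.33459479328901 6.0667
0 {'x': np.float64(0.28), 'y': np.float64(-0.93), 'z': np.float64(-0.09)} az -5.17
1 {'x': np.float64(0.37), 'y': np.float64(-0.9), 'z': np.float64(-0.09)} az -5.17
2 {'x': np.float64(0.45), 'y': np.float64(-0.86), 'z': np.float64(-0.09)} az -5.17
3 {'x': np.float64(0.52), 'y': np.float64(-0.82), 'z': np.float64(-0.09)} az -5.17
```

>>> {"api": "send_rows", "payload": {"targets": [{"gripper":1,"x":0.3,"y":-0.95,"z":0,"ax":0,"ay":0,"az":-5.1},{"gripper":1,"x":0.4,"y":-0.9,"z":0,"ax":0,"ay":0,"az":-5.1},{"gripper":1,"x":0.45,"y":-0.85,"z":0,"ax":0,"ay":0,"az":-5.1},{"gripper":1,"x":0.5,"y":-0.8,"z":0,"ax":0,"ay":0,"az":-5.1},{"gripper":1,"x":0,"y":0,"z":0,"ax":0,"ay":0,"az":0}]}}

```text
clock: 6.48
position: [665.2, 64.9, 165.3]
ee_rot: [0.982, -0.186, -0.002, 0.0]
contact_force: [-0.4, -0.3, -2.9]
gripper_width: 51.3
grasp_force: 63.5
```

```bash
cat > look.py <<'E'
from h import *
import sys
s=st(); Rm=R.from_quat(s['ee_rot']).as_matrix(); m=arm.camera_model('wrist'); p,d=arm.get_image('wrist')
print('tool x',Rm[:,0],'z',Rm[:,2])
W=wworld(d,m)[d>0]; L=(W-np.array(s['position']))@Rm  # tool frame
np.savez('w_%s.npz'%sys.argv[1],p=p,d=d,L=L)
cv2.imwrite('pics/w_%s.png'%sys.argv[1],p[...,::-1])
q,e=arm.get_image('scene'); np.savez('s_%s.npz'%sys.argv[1],p=q,d=e)
cv2.imwrite('pics/s_%s.png'%sys.argv[1],cv2.resize(q[130:270,200:410],None,fx=3.8,fy=3.8,interpolation=cv2.INTER_CUBIC)[...,::-1])
plan((663.7,65,169),249-360,1)
E
python3 look.py a
```

```text
{'clock': 6.483, 'position': [665.205, 64.944, 165.277], 'ee_rot': [0.982, -0.186, -0.002, 0.0], 'contact_force': [-0.373, -0.257, -2.934], 'wrist_torque': [-0.009, -0.042, 0.019], 'gripper_width': 51.32, 'grasp_force': 63.47, 'joints': [0.338, 0.507, 0.036, -0.001, -1.103, 0.858]}
tool x [ 0.9304403  -0.36643048 -0.00308961] z [-3.38736946e-03 -1.69604189e-04 -9.99994248e-01]
pos [664.   64.1 166. ] yaw -111.74 dyaw 0.74 tilt [-0.0043, -0.0005, -1.0] F [-0.7 -0.6 -2.5] w 50.85566470968554 6.5833
0 {'x': np.float64(-0.06), 'y': np.float64(-0.07), 'z': np.float64(-0.3)} az -0.74
```

View pics/w_a.png

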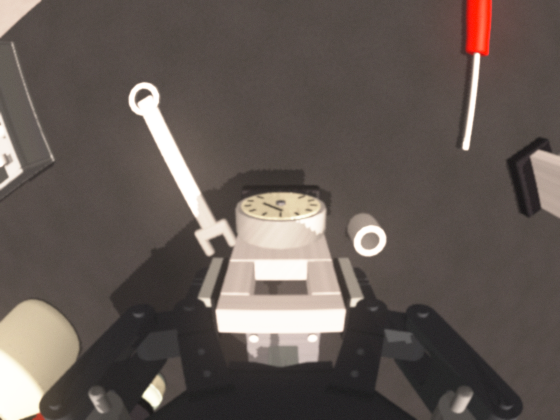

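The gauge is held upright, dial at (282,207) facing outward; the two front bolts of the stand's foot show at (255,338) and (312,338) below the slab's top bar, roughly centred. I check the lateral offset numerically.

Run:
```python
from h import *
f=np.load('w_a.npz'); d=f['d']; m=arm.camera_model('wrist')
I=np.full(d.shape+(3,),np.nan); I[d>0]=f['L']
g=f['p'].min(2)
for c in (255,312):
    s=I[332:345,c-8:c+9]; k=g[332:345,c-8:c+9]>200; print('bolt',k.sum(),np.nanmean(s[k],0).round(1))
t=I[312:325,225:340].reshape(-1,3); print('slab top bar',np.nanmedian(t,0),np.nanpercentile(t,[3,97],axis=0).round(1).tolist())
# scene image: gauge slab and tip, world
S=np.load('s_a.npz'); V=world('scene',S['d'])[S['d']>0]
s0=np.load('scene.npz'); V0=world('scene',s0['d'])[s0['d']>0]
a=np.radians(-21.);u=np.array([np.cos(a),np.sin(a)]);n=np.array([-u[1],u[0]])
pos=np.array([664.,64.1])
for nm,Q in (('now',V),('t0',V0)):
    A=(Q[:,:2]-pos)@u;B=(Q[:,:2]-pos)@n;z=Q[:,2]
    k=(z>188)&(z<198)&(A<-60)&(A>-110)&(abs(B)<35);print(nm,'plate top',k.sum(),np.percentile(A[k],[3,50,97]).round(1),np.percentile(B[k],[2,50,98]).round(1))
    k=(z>186)&(z<194)&(A<-190)&(A>-250)&(abs(B)<40);print('head',np.percentile(A[k],[3,50,97]).round(1),np.percentile(B[k],[3,50,97]).round(1))
    k=(z>180)&(z<212)&(abs(A)<25)&(abs(B)<40)
    if k.sum(): print('slab',k.sum(),np.percentile(A[k],[3,50,97]).round(1),np.percentile(B[k],[3,50,97]).round(1),z[k].max())
    k=(z>66)&(z<96)&(abs(A)<40)&(abs(B)<40)
    if k.sum(): print('foot',k.sum(),np.percentile(A[k],[3,50,97]).round(1),np.percentile(B[k],[3,50,97]).round(1),z[k].min())
```

```text
bolt 102 [-157.1  -28.8  120.1]
bolt 93 [-160.1   33.7  123.3]
slab top bar [  0.47715473   0.10770804 -41.59249156] [[-2.9, -21.4, -42.5], [3.7, 21.7, -40.6]]
now plate top 93 [-88.5 -82.5 -73.9] [-18.7   1.6  21.2]
head [-230.9 -210.3 -191.1] [-18.5   2.3  22.1]
slab 288 [-5.6  5.3 11.7] [-30.  -10.3  39.2] 211.98028388790385
foot 222 [-19.   14.8  21.9] [-21.5  22.   30. ] 76.25333712510553
t0 plate top 92 [-88.9 -82.3 -72.1] [-18.2   1.9  20.7]
head [-230.9 -209.7 -191.5] [-18.3   2.7  22.6]
```

View pics/s_a.png

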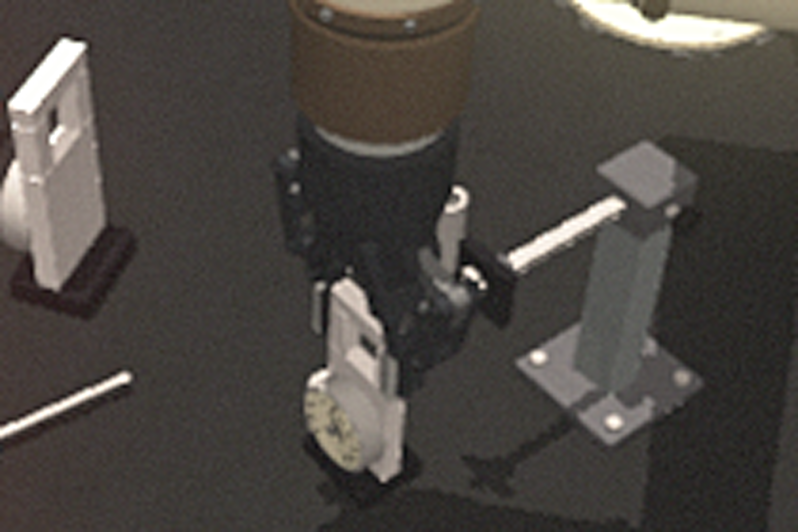

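The scene view shows the gauge upright, dial outward, its window (370,345) in line with the tip (475,278). The heading agrees within ~0.5° and the lateral offset is about 0±2 mm (the window allows ±8). I approach along −tool x.

>>> {"api": "send_rows", "payload": {"targets": [{"gripper":1,"x":-1.0,"y":0,"z":0,"ax":0,"ay":0,"az":0},{"gripper":1,"x":-1.5,"y":0,"z":0,"ax":0,"ay":0,"az":0},{"gripper":1,"x":-1.5,"y":0,"z":0,"ax":0,"ay":0,"az":0},{"gripper":1,"x":-1.0,"y":0,"z":0,"ax":0,"ay":0,"az":0},{"gripper":1,"x":-0.5,"y":0,"z":0,"ax":0,"ay":0,"az":0}]}}

```text
clock: 7.0
position: [611.9, 84.6, 168.5]
ee_rot: [0.982, -0.187, -0.001, 0.0]
contact_force: [0.4, -0.6, -3.1]
gripper_width: 51.0
grasp_force: 63.5
```

```bash
sed -i '$d' look.py; python3 look.py b
python3 - <<'E'
import cv2
i=cv2.imread('pics/w_b.png')[180:390,160:400]; cv2.imwrite('pics/w_bc.png',cv2.resize(i,None,fx=2.8,fy=2.8))
j=cv2.imread('pics/s_b.png'); cv2.imwrite('pics/s_bc.png',cv2.resize(j[150:500,250:650],None,fx=1.7,fy=1.7))
E
```

```text
{'clock': 7.0, 'position': [611.93, 84.615, 168.495], 'ee_rot': [0.982, -0.187, -0.001, 0.0], 'contact_force': [0.405, -0.591, -3.091], 'wrist_torque': [-0.025, -0.003, 0.013], 'gripper_width': 50.952, 'grasp_force': 63.484, 'joints': [0.399, 0.422, -0.099, -0.001, -1.051, 0.795]}
tool x [ 0.92971018 -0.36829065 -0.00099097] z [-1.01539351e-03  1.27478950e-04 -9.99999476e-01]
```

View pics/w_bc.png

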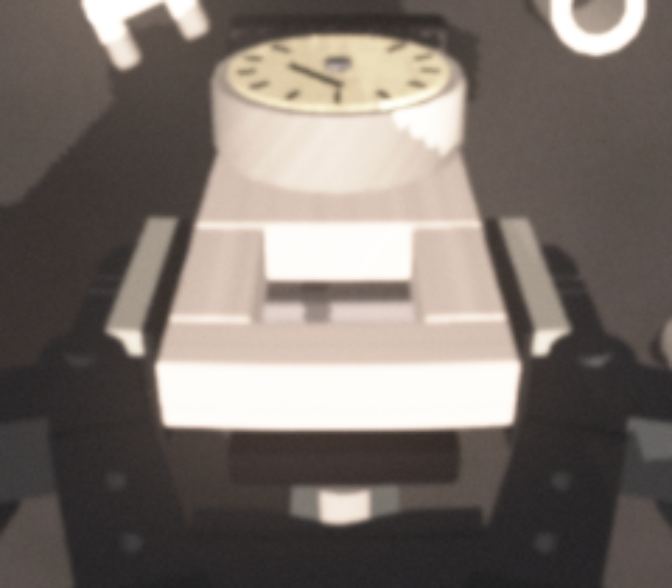

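The wrist crop shows the plate's dark top edge behind the slab at crop (345,458), against the slab centre at 338, so it is centred within about 1 mm.

Run:
```python
from h import *
f=np.load('w_b.npz'); d=f['d']; I=np.full(d.shape+(3,),np.nan); I[d>0]=f['L']
for r in range(312,368,4): print(r,I[r,283].round(1),end=' ')
L=f['L']; k=(L[:,0]<-20)&(L[:,0]>-60)&(abs(L[:,1])<25)&(L[:,2]<-15)&(L[:,2]>-35); P=L[k]; print('\nplate',len(P),np.percentile(P,[2,50,98],axis=0).round(1).tolist())
```

```text
312 [  3.6   0.5 -41.4] 316 [  2.    0.5 -42. ] 320 [ -0.2   0.5 -41.8] 324 [ -2.9   0.5 -41.1] 328 [ -4.8   0.5 -41.4] 332 [ -7.5   0.6 -40.8] 336 [-25.3   0.8 -23.6] 340 [-26.    0.8 -25.7] 344 [-26.7   0.8 -27.9] 348 [-30.5   0.8 -26.7] 352 [-31.9   0.8 -28.2] 356 [-44.9   0.9 -18.2] 360 [-54.2   1.  -12.4] 364 [-58.5   1.  -11.5] 
plate 1727 [[-44.3, -18.4, -28.4], [-26.8, 0.3, -26.9], [-25.0, 19.4, -17.6]]
```

>>> {"api": "send_rows", "payload": {"targets": [{"gripper":1,"x":-0.3,"y":0,"z":0.2,"ax":0,"ay":0,"az":0},{"gripper":1,"x":-0.2,"y":0,"z":0,"ax":0,"ay":0,"az":0},{"gripper":1,"x":-0.2,"y":0,"z":0,"ax":0,"ay":0,"az":0},{"gripper":1,"x":0,"y":0,"z":0,"ax":0,"ay":0,"az":0}]}}

```text
clock: 7.43
position: [607.5, 86.9, 166.1]
ee_rot: [0.982, -0.187, -0.0, 0.0]
contact_force: [0.2, 0.0, -2.6]
gripper_width: 51.5
grasp_force: 63.5
```

>>> {"api": "send_rows", "payload": {"targets": [{"gripper":1,"x":-0.2,"y":0,"z":0,"ax":0,"ay":0,"az":0},{"gripper":1,"x":-0.2,"y":0,"z":0,"ax":0,"ay":0,"az":0},{"gripper":1,"x":-0.2,"y":0,"z":0,"ax":0,"ay":0,"az":0},{"gripper":1,"x":0,"y":0,"z":0,"ax":0,"ay":0,"az":0}]}}

```text
clock: 7.77
position: [601.7, 89.3, 166.3]
ee_rot: [0.982, -0.187, -0.0, 0.0]
contact_force: [0.1, 0.4, -2.6]
gripper_width: 51.1
grasp_force: 63.5
```

>>> {"api": "send_rows", "payload": {"targets": [{"gripper":1,"x":-0.2,"y":0,"z":0,"ax":0,"ay":0,"az":0},{"gripper":1,"x":-0.2,"y":0,"z":0,"ax":0,"ay":0,"az":0},{"gripper":1,"x":0,"y":0,"z":0,"ax":0,"ay":0,"az":0}]}}

```text
clock: 8.02
position: [597.9, 90.8, 166.3]
ee_rot: [0.982, -0.187, -0.0, -0.0]
contact_force: [0.4, -0.0, -2.5]
gripper_width: 51.0
grasp_force: 63.5
```

>>> {"api": "send_rows", "payload": {"targets": [{"gripper":1,"x":-0.2,"y":0,"z":0,"ax":0,"ay":0,"az":0},{"gripper":1,"x":0,"y":0,"z":0,"ax":0,"ay":0,"az":0}]}}

```text
clock: 8.18
position: [596.1, 91.5, 166.3]
ee_rot: [0.982, -0.187, -0.0, -0.0]
contact_force: [0.5, -0.0, -3.2]
gripper_width: 51.2
grasp_force: 63.5
```

>>> {"api": "send_rows", "payload": {"targets": [{"gripper":1,"x":-0.2,"y":0,"z":0,"ax":0,"ay":0,"az":0},{"gripper":1,"x":0,"y":0,"z":0,"ax":0,"ay":0,"az":0}]}}

```text
clock: 8.35
position: [595.1, 92.1, 166.5]
ee_rot: [0.982, -0.187, 0.001, -0.0]
contact_force: [2.8, -1.4, -3.6]
gripper_width: 51.5
grasp_force: 63.5
```

>>> {"api": "send_rows", "payload": {"targets": [{"gripper":1,"x":-0.2,"y":0,"z":0,"ax":0,"ay":0,"az":0},{"gripper":1,"x":0,"y":0,"z":0,"ax":0,"ay":0,"az":0}]}}

```text
clock: 8.52
position: [593.3, 92.8, 166.6]
ee_rot: [0.982, -0.187, 0.001, -0.0]
contact_force: [2.6, -2.4, -3.8]
gripper_width: 51.1
grasp_force: 63.4
```

Sprung touch (~3 N, holding steady) at x≈595.5. I press about 9 mm further.

>>> {"api": "send_rows", "payload": {"targets": [{"gripper":1,"x":-0.2,"y":0,"z":0,"ax":0,"ay":0,"az":0},{"gripper":1,"x":-0.2,"y":0,"z":0,"ax":0,"ay":0,"az":0},{"gripper":1,"x":-0.2,"y":0,"z":0,"ax":0,"ay":0,"az":0},{"gripper":1,"x":0,"y":0,"z":0,"ax":0,"ay":0,"az":0}]}}

```text
clock: 8.85
position: [588.1, 94.8, 166.6]
ee_rot: [0.982, -0.187, 0.001, -0.0]
contact_force: [5.3, -3.6, -4.9]
gripper_width: 51.1
grasp_force: 63.3
```

>>> {"api": "send_rows", "payload": {"targets": [{"gripper":1,"x":-0.15,"y":0,"z":0,"ax":0,"ay":0,"az":0},{"gripper":1,"x":-0.15,"y":0,"z":0,"ax":0,"ay":0,"az":0},{"gripper":1,"x":0,"y":0,"z":0,"ax":0,"ay":0,"az":0},{"gripper":1,"x":0,"y":0,"z":0,"ax":0,"ay":0,"az":0}]}}

```text
clock: 9.18
position: [585.8, 95.8, 166.7]
ee_rot: [0.982, -0.187, 0.002, -0.0]
contact_force: [6.4, -3.7, -5.4]
gripper_width: 51.6
grasp_force: 63.3
```

```bash
python3 look.py c
python3 - <<'E'
import cv2,numpy as np
f=np.load('w_c.npz');L=f['L']
t=L[(abs(L[:,0])<15)&(abs(L[:,1])<24)&(L[:,2]<-38)&(L[:,2]>-46)]; print('slab top',np.percentile(t,[3,50,97],axis=0).round(1).tolist())
E
```

```text
{'clock': 9.183, 'position': [585.767, 95.781, 166.667], 'ee_rot': [0.982, -0.187, 0.002, -0.0], 'contact_force': [6.406, -3.663, -5.362], 'wrist_torque': [-1.014, -1.731, 0.16], 'gripper_width': 51.569, 'grasp_force': 63.276, 'joints': [0.436, 0.383, -0.167, 0.002, -1.018, 0.758]}
tool x [ 0.92996298 -0.36764069  0.00303085] z [ 3.13302736e-03 -3.18884481e-04 -9.99995041e-01]
slab top [[-6.7, -22.6, -42.6], [0.3, 0.1, -41.5], [4.9, 22.5, -38.6]]
```

>>> {"api": "send_rows", "payload": {"targets": [{"gripper":1,"x":-0.05,"y":0,"z":0.2,"ax":0,"ay":0,"az":0},{"gripper":1,"x":0,"y":0,"z":0.2,"ax":0,"ay":0,"az":0},{"gripper":1,"x":0,"y":0,"z":0.2,"ax":0,"ay":0,"az":0},{"gripper":1,"x":0,"y":0,"z":0,"ax":0,"ay":0,"az":0}]}}

```text
clock: 9.62
position: [586.6, 96.4, 162.0]
ee_rot: [0.982, -0.187, 0.003, -0.001]
contact_force: [6.7, -3.7, -2.1]
gripper_width: 51.4
grasp_force: 63.7
```

>>> {"api": "send_rows", "payload": {"targets": [{"gripper":1,"x":0,"y":0,"z":0.2,"ax":0,"ay":0,"az":0},{"gripper":1,"x":0,"y":0,"z":0.2,"ax":0,"ay":0,"az":0},{"gripper":1,"x":0,"y":0,"z":0.2,"ax":0,"ay":0,"az":0},{"gripper":1,"x":0,"y":0,"z":0,"ax":0,"ay":0,"az":0}]}}

```text
clock: 9.95
position: [586.6, 96.5, 156.1]
ee_rot: [0.982, -0.187, 0.003, -0.001]
contact_force: [6.6, -1.9, -1.5]
gripper_width: 51.1
grasp_force: 63.7
```

>>> {"api": "send_rows", "payload": {"targets": [{"gripper":1,"x":0,"y":0,"z":0.2,"ax":0,"ay":0,"az":0},{"gripper":1,"x":0,"y":0,"z":0.2,"ax":0,"ay":0,"az":0},{"gripper":1,"x":0,"y":0,"z":0,"ax":0,"ay":0,"az":0}]}}

```text
clock: 10.2
position: [586.7, 96.5, 152.1]
ee_rot: [0.982, -0.187, 0.003, -0.001]
contact_force: [6.8, -2.5, -1.9]
gripper_width: 51.3
grasp_force: 63.8
```

>>> {"api": "send_rows", "payload": {"targets": [{"gripper":1,"x":0,"y":0,"z":0.1,"ax":0,"ay":0,"az":0},{"gripper":1,"x":0,"y":0,"z":0,"ax":0,"ay":0,"az":0}]}}

```text
clock: 10.37
position: [586.7, 96.5, 151.3]
ee_rot: [0.982, -0.187, 0.003, -0.001]
contact_force: [5.9, -3.1, -1.3]
gripper_width: 51.1
grasp_force: 63.7
```

>>> {"api": "send_rows", "payload": {"targets": [{"gripper":1,"x":0,"y":0,"z":0.1,"ax":0,"ay":0,"az":0},{"gripper":1,"x":0,"y":0,"z":0,"ax":0,"ay":0,"az":0}]}}

```text
clock: 10.53
position: [586.8, 96.5, 150.4]
ee_rot: [0.982, -0.187, 0.003, -0.001]
contact_force: [6.7, -2.6, -0.4]
gripper_width: 51.5
grasp_force: 63.8
```

>>> {"api": "send_rows", "payload": {"targets": [{"gripper":1,"x":0,"y":0,"z":0.1,"ax":0,"ay":0,"az":0},{"gripper":1,"x":0,"y":0,"z":0,"ax":0,"ay":0,"az":0}]}}

```text
clock: 10.7
position: [586.9, 96.6, 150.3]
ee_rot: [0.982, -0.187, 0.004, -0.001]
contact_force: [5.8, -4.3, 2.7]
gripper_width: 50.8
grasp_force: 64.3
```

>>> {"api": "send_rows", "payload": {"targets": [{"gripper":1,"x":0,"y":0,"z":0.1,"ax":0,"ay":0,"az":0},{"gripper":1,"x":0,"y":0,"z":0,"ax":0,"ay":0,"az":0}]}}

```text
clock: 10.87
position: [586.9, 96.6, 150.2]
ee_rot: [0.982, -0.186, 0.004, -0.001]
contact_force: [2.6, -2.0, 7.8]
gripper_width: 51.4
grasp_force: 64.7
```

>>> {"api": "send_rows", "payload": {"targets": [{"gripper":1,"x":0.1,"y":0,"z":0,"ax":0,"ay":0,"az":0},{"gripper":1,"x":0.1,"y":0,"z":0,"ax":0,"ay":0,"az":0},{"gripper":1,"x":0,"y":0,"z":0,"ax":0,"ay":0,"az":0}]}}

```text
clock: 11.12
position: [588.3, 96.0, 150.2]
ee_rot: [0.982, -0.187, 0.003, -0.001]
contact_force: [1.3, -0.9, 8.0]
gripper_width: 51.1
grasp_force: 64.7
```

>>> {"api": "send_rows", "payload": {"targets": [{"gripper":1,"x":0.1,"y":0,"z":0,"ax":0,"ay":0,"az":0},{"gripper":1,"x":0,"y":0,"z":0,"ax":0,"ay":0,"az":0}]}}

```text
clock: 11.28
position: [588.4, 95.9, 150.1]
ee_rot: [0.982, -0.187, 0.003, -0.001]
contact_force: [-0.9, -0.8, 9.9]
gripper_width: 51.4
grasp_force: 64.9
```

Seated on the bar and resting against the tip. I release and look.

>>> {"api": "send_rows", "payload": {"targets": [{"gripper":0,"x":0,"y":0,"z":0,"ax":0,"ay":0,"az":0},{"gripper":-0.5,"x":0,"y":0,"z":0,"ax":0,"ay":0,"az":0},{"gripper":-1,"x":0,"y":0,"z":0,"ax":0,"ay":0,"az":0},{"gripper":-1,"x":0,"y":0,"z":0,"ax":0,"ay":0,"az":0},{"gripper":-1,"x":0,"y":0,"z":0,"ax":0,"ay":0,"az":0}]}}

```text
clock: 11.7
position: [586.2, 95.3, 146.0]
ee_rot: [0.982, -0.187, -0.001, 0.0]
contact_force: [0.6, 0.1, -0.0]
gripper_width: 85.6
grasp_force: 0.0
```

```bash
python3 look.py d
python3 - <<'E'
import cv2,numpy as np
L=np.load('w_d.npz')['L']
t=L[(abs(L[:,0])<15)&(abs(L[:,1])<30)&(L[:,2]<-36)&(L[:,2]>-50)]; print('slab top',len(t),np.percentile(t,[3,50,97],axis=0).round(1).tolist())
E
```

```text
{'clock': 11.7, 'position': [586.237, 95.263, 145.997], 'ee_rot': [0.982, -0.187, -0.001, 0.0], 'contact_force': [0.553, 0.124, -0.011], 'wrist_torque': [-0.015, 0.016, -0.053], 'gripper_width': 85.581, 'grasp_force': 0.0, 'joints': [0.433, 0.405, -0.188, -0.0, -0.978, 0.761]}
tool x [ 0.92978303 -0.36810679 -0.00095309] z [-1.09607027e-03 -1.79342711e-04 -9.99999383e-01]
slab top 6617 [[-11.1, -25.4, -49.8], [2.2, -0.7, -45.8], [11.8, 21.7, -37.1]]
```

View pics/w_d.png

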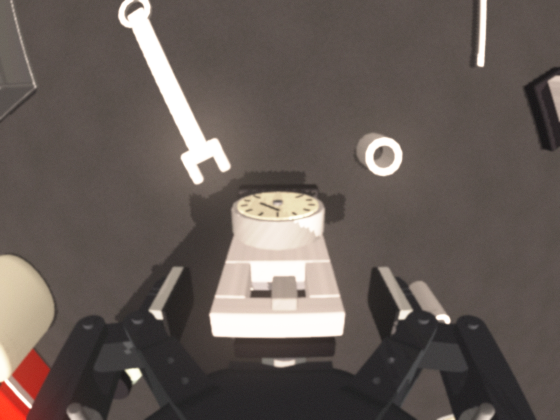

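The gauge hangs level and straight with its dial outward. The hook tip comes through the eye at (285,292), and the slab top is at z≈191 mm (home = 191). I retreat straight up.

>>> {"api": "send_rows", "payload": {"targets": [{"gripper":-1,"x":0,"y":0,"z":-1.0,"ax":0,"ay":0,"az":0},{"gripper":-1,"x":0,"y":0,"z":-2.5,"ax":0,"ay":0,"az":0},{"gripper":-1,"x":0,"y":0,"z":-3.5,"ax":0,"ay":0,"az":0},{"gripper":-1,"x":0,"y":0,"z":-3.5,"ax":0,"ay":0,"az":0},{"gripper":-1,"x":0,"y":0,"z":-2.0,"ax":0,"ay":0,"az":0}]}}

```text
clock: 12.22
position: [588.1, 95.3, 276.6]
ee_rot: [0.982, -0.187, 0.003, -0.001]
contact_force: [2.1, 0.1, 1.3]
gripper_width: 85.5
grasp_force: 0.0
```

```bash
python3 look.py e
python3 - <<'E'
from h import *
S=np.load('s_e.npz'); V=world('scene',S['d'])[S['d']>0]
w=np.load('w_e.npz'); s=arm.read_state(); Rm=R.from_quat(s['ee_rot']).as_matrix(); V=w['L']@Rm.T+s['position']
k=(abs(V[:,0]-588)<40)&(abs(V[:,1]-96)<40)&(V[:,2]>186)&(V[:,2]<198); P=V[k]; print(len(P),cv2.minAreaRect(P[:,:2].astype(np.float32)),np.percentile(P[:,2],[5,50,95]))
E
```

```text
{'clock': 12.217, 'position': [588.06, 95.275, 276.589], 'ee_rot': [0.982, -0.187, 0.003, -0.001], 'contact_force': [2.111, 0.073, 1.3], 'wrist_torque': [0.049, -0.117, -0.019], 'gripper_width': 85.519, 'grasp_force': 0.0, 'joints': [0.433, 0.304, 0.002, 0.002, -1.262, 0.761]}
tool x [ 0.92999042 -0.36753971  0.00569077] z [ 0.00653162  0.00104395 -0.99997812]
1976 ((581.4557495117188, 100.10287475585938), (51.628326416015625, 38.59992980957031), 69.26729583740234) [187.34658175 192.84410803 197.28135386]
```

View pics/s_e.png

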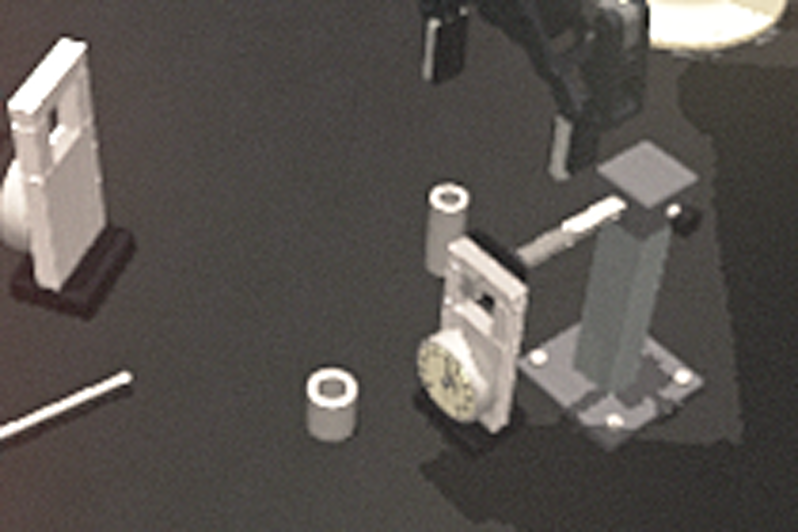

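The scene view shows the gauge hanging straight at (470,340), dial outward, with the hand clear above it and the sockets where they were. I hand in.

```bash
python3 -c "
from bench import arm
print(arm.job_done())"
```

```text
the job is handed in; nothing more can be done
None
```

The small dial gauge hangs home on the hook bar behind the tip, straight and dial outward, with the gripper clear and nothing else touched; the job was handed in at about 12 s on the robot's clock, with no verdict returned.

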